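# Seat the keyed tube carousel on the drive hub and hold it home

## Robot

A 7-joint arm with a two-finger parallel gripper is mounted at the origin on the work surface. World frame = base frame: x ahead of the robot, y to its left, z up, the work surface at z = 0. Lengths are in mm, angles in rad, forces in N, time in s.
With the tool pointing down it reaches from about 375 to 925 mm from the base axis. Payload 3.1 kg.
Tool frame: the origin (TCP) lies at the very end of the fingers, on their centre line; the grasp point (between the pads) lies 19 mm behind it (manip.grip_depth is the distance from the TCP to the grasp point, in mm); z points along the fingers, x is the direction in which the jaws open and shut, and the axes are right-handed (so a half turn about z gives the same grasp; the last joint's range is limited). The gripper opens to 85 mm and grips with 20 to 120 N. Pads are 22 mm wide; open, the fingers measure 114 mm over their backs; the gripper's body (76 mm by 85 mm) begins 54 mm behind the grasp point. The pads swing forward as they close: fully open they stand 13 mm farther back than shut.
Start: joints at [-1.237, 0.383, 0.044, 1.598, -0.018, 1.161, -0.05], TCP at [272.008, 590.351, 231.269] pointing down, gripper open.
Joint ranges: [-2.61, 2.61], [-0.41, 2.15], [-1.48, 1.57], [0, 2.5], [-1.57, 4.71], [0.05, 1.97], [-2.85, 2.85]. Speed limits (rad/s): [2.79, 2.79, 3.14, 3.14, 3.14, 3.14, 3.14].

## Interface

Orientations are given as a rotation vector (axis times angle).
In Python, from plant import manip gives the robot as it stands.
- The arm moves only by the tool carry_out, never from a script. Its argument "increments" is text: rows parted by semicolons, each of 7 numbers parted by spaces: the finger opening in mm, from 0 to 85.4, then the shift along the tool's x, y, z in mm, then the turn, a rotation vector about the tool's x, y, z in rad. A call has 1 to 20 rows; each row is the pose to reach, as a shift and turn from the pose commanded when the call began, along the tool's axes at that moment; what a row does not reach only later rows make up. A row lasts 1/8 s, in which the tool goes at most 62.5 mm and 10.7 degrees, less where a joint would pass 70% of its speed; a pose out of reach is approached as far as the arm can. A call with a gripper value outside its range is refused whole. The fingers move at their own pace and stop on an object; the grip force is fixed at half the most. Time passes only in rows, so rows that repeat a pose let the fingers close. It gives the time, the measured TCP pose, the force and the opening at its end, in the units of the state.
- manip.sense(): the state, without advancing time (a new reading comes with each control period).
- manip.snapshot(name): name is "scene" or "top" or "wrist"; returns the picture (420x560x3 uint8, blue, green, red); there is no depth.
- manip.get_calibration(name): a dict with "K" (3x3 intrinsics, pixels), "dist" ([k1, k2, p1, p2, k3] as OpenCV has them; the pictures are not rectified), "eye" and "rotation" of the camera in the world. Camera axes: x right, y down, z forward; pixel columns grow to the right and rows downward; lengths in mm; the calibration is good to about 2 mm. A picture is of the moment at which its call begins: read the wrist's pose just before it. get_calibration takes no time and is no camera call; for the wrist camera it gives the pose at the moment of the call.
- manip.sign_off(): hands the job in, once; it reports no verdict.
Trained networks look in the newest picture that a camera, given by its name, has taken for a name from the list of things; names that differ only in an ending like _2 or _b are one class to them, and where a whole thing is asked for, a point or a joint stands for the part that bears it (a point fixed in the world has none). Each returns a list of dicts, best first, with "p" (0 to 1); they miss things now and then, are a little off and sometimes report something else, mostly with a low value. They report only what shows in the picture. A call takes as long as a camera call. They do not tell look-alikes from the thing itself.
- manip.look_for(target, camera): "bbox" ([left, top, width, height] as shares, 0 to 1, of the picture: columns of its width, rows of its height, round what is visible of it).
- manip.masks_of(target, camera): "pixels" (420x560 bool, what is visible of it) and "bbox" ([left, top, width, height] as shares, 0 to 1, of the picture: columns of its width, rows of its height, round what is visible of it).
- manip.pinpoint(target, camera): "point" ([column, row] as shares, 0 to 1, of the picture: columns of its width, rows of its height: a listed point, or the origin of a listed thing).
The state is a dict: "time_s": time; "joint_pos": joint angles; "dq": joint speeds; "effort": joint torques, N m; "tool_pos": TCP position; "orientation": TCP orientation; "contact_force": force on the tool from outside, world axes, zero at the start; "moment": the same for the moment, N m; "opening": finger opening in mm.
Only numpy, scipy, OpenCV 4.12 (cv2) and the standard library are available. Lean on these libraries where they do the work, as an engineer would, in place of code of your own. Each camera call takes 0.05 s, during which the arm holds its last target.

## Task

First turn the speed knob of the drive unit fully anticlockwise to its off stop. Then lift the tube carousel (the head with the square stem and the ring of holes) out of its stand, put its shaft in the hub, line up the key with the keyway so that it slips in, and push it fully home against the spring. Finish while still holding the stem and pressing it down, so that the disc stays flat on the hub with the knob still at off; do not disturb the blank head or the other things on the bench.

Things in the scene. Friction and masses are not known exactly. Their poses are not given: they have to be found in the camera images.
- speed_knob (a joint): the speed knob on top of the drive unit: its angle in rad, 0 = off (fully anticlockwise seen from above, a hard end stop), growing as it is turned clockwise, up to 4.7; it stays where it is left and takes about 0.05 N m to turn
- speed_knob_grip (a point): point on the vertical axis of the speed knob, 87 mm above the table. The knob is a disc 44 mm across with an upright bar grip on it, 42 mm long (along this point's x) by 14 mm wide (along y), whose top is 7 mm above this point and which reaches from 63 mm above the table to that top; the point turns with the knob; z is up
- drive: the drive unit, fixed: a white box 160 mm (x) by 270 mm (y), 50 mm high, origin at the centre of its underside. On top, seen from the robot, the knob is on its left half and the hub on its right half, 150 mm apart
- hub_mouth (a point): centre of the open top of the drive unit's upright steel hub, 92 mm above the table; z up. Hub 52 mm across, 42 mm tall above the housing; bore round, 26 mm across; one keyway, a 10 mm slot right through the wall from top to bottom on this point's +x side. The hub is braked: only some 2 N m would turn it
- plunger_top (a point): centre of the top of the brass spring plunger (18 mm across) inside the hub's bore, at rest 28 mm below the hub mouth. It pushes up with 4 N at first and 8 N when pressed down 8 mm, which is where it is when the carousel is fully home; let go, the carousel is lifted some 5 to 8 mm again
- carousel: the tube carousel, about 0.25 kg: a 24 mm round steel shaft, 36 mm long, foot chamfered, below a disc 84 mm across and 8 mm thick with a ring of six tube holes; square upright stem on top. Origin: centre of the shaft's foot; z up along the shaft; x towards the key. It starts upright in its stand, foot 14 mm above the table. Fully home the disc lies on the hub's top face, foot 36 mm below the mouth
- carousel_key (a point): middle of the key's outer face, 20 mm out along the carousel's x from the shaft's axis, 23 mm above its foot. The key is 8 mm wide (along y) and reaches from 12 to 34 mm above the foot, so the first 12 mm of shaft are plain round. A dark rib on top of the disc points the same way as the key
- carousel_grip (a point): on the axis of the carousel's square stem, 80 mm above the shaft's foot; axes as the carousel's. The stem is 18 mm square, its flat sides facing x and y; it reaches from the disc's top, 36 mm below this point, to 16 mm above it
- blank_head: a similar head that is not wanted: same disc without holes, a round stem with a wider round cap (32 mm), no key; upright in the other parking stand. Origin: centre of its shaft's foot; 96 mm tall
- stand_a: the carousel's parking stand, fixed: 90 mm square foot plate 6 mm thick with an aluminium tube, 64 mm across outside, 52 mm inside, rim 50 mm above the table. Origin: centre of its underside
- stand_b: the blank head's parking stand, just like the other
- reagent_bottle: amber reagent bottle, 66 mm across, 140 mm tall, a loose bystander; origin: centre of its underside
- beaker: open glass beaker, 70 mm across, 90 mm tall, a loose bystander; origin: centre of its underside
- dish_stack: stack of clear dishes, 60 mm across, 30 mm tall, a loose bystander; origin: centre of its underside
- stopper: dark rubber stopper, 38 mm across, 30 mm tall, a loose bystander; origin: centre of its underside
- jar: small glass jar with white lid, 60 mm across, 75 mm tall, a loose bystander; origin: centre of its underside
- tube_rack: white rack of capped tubes, 70 x 140 mm, 78 mm tall, a loose bystander; origin: centre of its underside
- weight: brass weight, 32 mm across, 30 mm tall, a loose bystander; origin: centre of its underside
Things that resemble listed ones, but are neither listed nor needed, are in the scene too. Leave any turquoise look-alike of the carousel alone.

How it is judged (in metres and radians):
On the way, in this order (a step that is already met when the one before it is completed fails the run):
1. the speed knob is turned to its off stop (value of joint speed_knob below 0.06 rad), for 0.2 s.
2. the key has slipped into the keyway and the carousel is fully home (z of carousel in the frame of hub_mouth below -0.033 m and horizontal distance between carousel and hub_mouth below 0.003 m and angle between the z axis of carousel and the z axis of hub_mouth, either way round below 0.08 rad and angle between the x axis of carousel and the x axis of hub_mouth, either way round below 0.15 rad), for 0.2 s.
At the end, for the whole second after the job is handed in: Carousel in the hub within 3 mm of fully home, 3 mm off axis, 0.08 rad of upright, key in line within 0.15 rad, at rest (under 20 mm/s), touched by the fingers with over 2 N and bearing on the hub and plunger with over 4 N; speed knob within 0.1 rad of off (all of step 2 and value of joint speed_knob below 0.1 rad and contact force between the fingers and carousel above 2 N and contact force between carousel and drive above 4 N and linear speed of carousel below 0.02 m/s); the arm keeps its last pose, push and grip.
It fails at once if the blank head or a bystander is moved more than 30 mm (distance of any of blank_head, reagent_bottle, beaker, dish_stack, stopper, jar, tube_rack, weight from where it was at the start of the episode above 0.03 m).
It also fails if it takes over 51 s, if anything falls off the work surface, if the arm or the gripper's body presses on something with over 40 N, if the wrist force passes 120 N, or if a joint passes its speed limit or range.

## Working session

There is one attempt and no reset: what is moved stays moved. The work goes in short steps, Python scripts to look and compute and a tool call to move; the robot and the scene stay as the last step left them, time stands still between calls to the robot, and variables do not carry over. Pictures are saved under pics/ and viewed, and the job is handed in when it is done.

Besides the shell and the picture viewer there is one more tool, called after "Call:" as name(argument=value, ...) on one line, values as JSON. carry_out: Moves the arm, as the interface text tells. Its arguments: {"type":"object","properties":{"increments":{"type":"string"}},"required":["increments"]}

```bash
ls; mkdir -p pics
cat > h.py <<'E'
import numpy as np, cv2
from plant import manip
from scipy.spatial.transform import Rotation as R
def cal(n):
    c=manip.get_calibration(n); return [np.array(c[k],float) for k in("K","dist","eye","rotation")]
def ray(c,uv):
    K,d,e,Rm=c
    p=cv2.undistortPoints(np.array([[uv]],float),K,d)[0,0]
    return e, Rm@np.array([p[0],p[1],1.])
def onz(c,uv,z):
    e,v=ray(c,uv); return e+v*(z-e[2])/v[2]
def proj(c,P):
    K,d,e,Rm=c
    P=np.atleast_2d(P); q=(P-e)@Rm
    return cv2.projectPoints(q.reshape(-1,1,3),np.zeros(3),np.zeros(3),K,d)[0].reshape(-1,2)
E
python3 - <<'E'
from h import *
for n in("scene","top","wrist"):
    im=manip.snapshot(n); cv2.imwrite(f"pics/{n}0.png",im); c=cal(n); print(n,c[0].tolist(),c[2],c[3].tolist())
print(manip.sense())
E
```

```text
pics
scene [[392.9722962443921, 0.0, 275.84674622781773], [0.0, 392.9722962443921, 209.5379086919021], [0.0, 0.0, 1.0]] [1066.57242429 -286.18985442  841.25114507] [-2.1899255873723864, -1.2552828776216247, 0.4523436975571117]
top [[386.06661334851594, 0.0, 277.71428732474635], [0.0, 386.06661334851594, 212.7864307435957], [0.0, 0.0, 1.0]] [ 402.5570071    25.37371833 1265.92730943] [-2.126052112141695, 2.180345043533772, -0.15179660856335087]
wrist [[330.0922186652705, 0.0, 275.7829053662039], [0.0, 330.0922186652705, 213.28338350227048], [0.0, 0.0, 1.0]] [202.30261538 621.47978789 372.48939472] [2.41737064247113, 1.5505973251700107, 0.23875880696345095]
{'time_s': 0.15, 'joint_pos': array([-1.23678829,  0.3836563 ,  0.04384081,  1.59921059, -0.01790338,
        1.16121911, -0.04991988]), 'dq': array([-0.00058341, -0.00298833,  0.00094851, -0.00559876, -0.00077275,
       -0.00032429, -0.00170888]), 'effort': array([ 2.39398527e-03, -4.34052801e+01,  1.02698330e+00, -2.49980682e+01,
        1.07206637e-02,  7.23073477e-03, -1.29930106e-05]), 'tool_pos': array([271.71712185, 589.66272025, 230.17111477]), 'orientation': array([ 2.64469086,  1.69338522, -0.00268763]), 'contact_force': array([0.79007877, 0.69698662, 0.40798346]), 'moment': array([-0.03703896, -0.00755097,  0.0031396 ]), 'opening': 85.59544566915271}
```

Rotation is a rotation vector; I'll fix the helper.

```bash
sed -i 's/    c=manip.get_calibration(n); return.*/    c=manip.get_calibration(n); k=[np.array(c[k],float) for k in("K","dist","eye","rotation")]; k[3]=R.from_rotvec(k[3]).as_matrix() if k[3].size==3 else k[3]; return k/' h.py
python3 - <<'E'
from h import *
for n in("scene","top","wrist"):
    c=cal(n);print(n,c[3].round(3).tolist(), proj(c,[[300,0,0],[500,0,0],[500,200,0]]).round(0).tolist())
E
```

```text
scene [[0.502, 0.672, -0.544], [0.865, -0.398, 0.307], [-0.01, -0.625, -0.781]] [[232.0, 175.0], [265.0, 221.0], [327.0, 192.0]]
top [[-0.025, -0.99, 0.135], [-1.0, 0.025, -0.007], [0.003, -0.135, -0.991]] [[285.0, 297.0], [283.0, 235.0], [223.0, 237.0]]
wrist [[0.417, 0.866, 0.275], [0.909, -0.397, -0.128], [-0.002, 0.303, -0.953]] [[-56.0, 352.0], [22.0, 439.0], [111.0, 413.0]]
```

View pics/scene0.png

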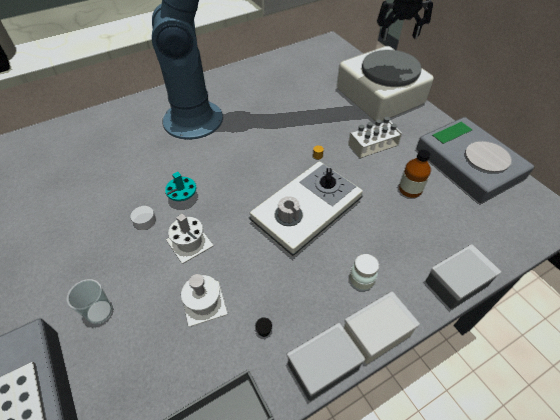

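View pics/top0.png

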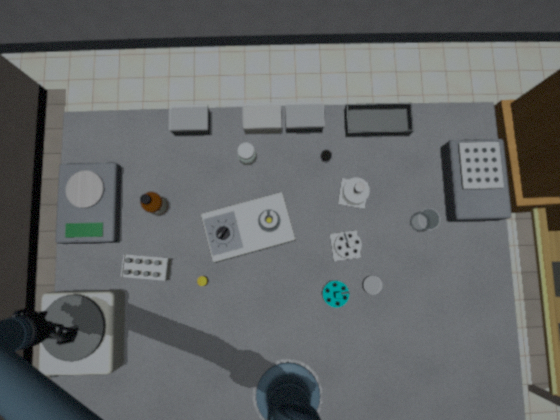

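View pics/wrist0.png

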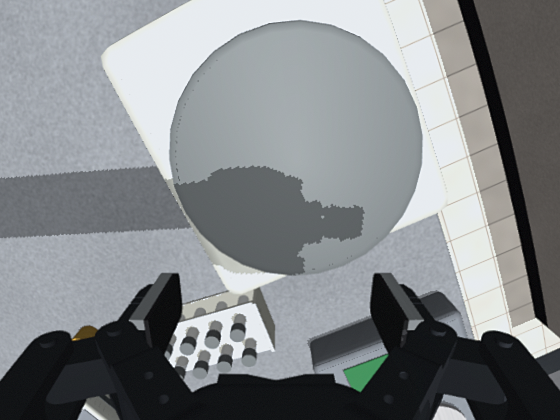

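The scene and top views show these things that could be taken for the carousel:
- White holed disc on a stand, with a square stem: scene (186,235), top (346,245). It matches the description.
- Turquoise look-alike: scene (180,187), top (336,293). Leave it alone.
- Blank head with a round cap: scene (200,293), top (354,191). Not wanted.

The knob is at top (222,233) and the hub at top (269,218). Next I'll measure and take a close crop.

Run:
```python
from h import *
ims={}
for n in("scene","top"):
    ims[n]=manip.snapshot(n); c=cal(n)
    for t,z in(("carousel_grip",94),("carousel_key",37),("speed_knob_grip",87),("hub_mouth",92),("blank_head",14)):
        for d in manip.pinpoint(t,n)[:3]:
            uv=np.array(d["point"])*[560,420]; print(n,t,round(d["p"],2),uv.round(1),onz(c,uv,z).round(1))
a=cv2.resize(ims["scene"][150:270,140:380],None,fx=3.3,fy=3.3,interpolation=cv2.INTER_CUBIC)
b=cv2.resize(ims["top"][180:320,190:390],None,fx=4,fy=4,interpolation=cv2.INTER_CUBIC)
cv2.imwrite("pics/s1.png",a);cv2.imwrite("pics/t1.png",b)
```

```text
scene carousel_grip 0.89 [178.5 219. ] [ 452.3 -207.4   94. ]
scene carousel_grip 0.75 [174.7 177. ] [ 317.1 -164.9   94. ]
scene carousel_grip 0.25 [203.5 301.1] [ 678.6 -241.1   94. ]
scene carousel_key 0.67 [192.  234.8] [ 469.5 -190.5   37. ]
scene carousel_key 0.65 [171.5 200.1] [ 335.9 -194.    37. ]
scene carousel_key 0.53 [308.5 211.5] [555.3 100.3  37. ]
scene speed_knob_grip 0.66 [326.4 174.3] [506.  185.6  87. ]
scene hub_mouth 0.83 [288.2 203.7] [544.1  44.2  92. ]
scene hub_mouth 0.29 [141.9 220.5] [ 410.3 -284.4   92. ]
scene blank_head 0.7 [205.  303.1] [ 643.4 -235.3   14. ]
top carousel_grip 0.86 [340.9 293. ] [ 316.2 -165.1   94. ]
top carousel_grip 0.73 [351.8 242.5] [ 465.9 -205.1   94. ]
top carousel_grip 0.22 [271.5 220.5] [539.3  37.1  94. ]
top carousel_key 0.91 [343.7 294.6] [ 306.8 -182.9   37. ]
top carousel_key 0.59 [347.8 242.1] [ 470.6 -203.7   37. ]
top speed_knob_grip 0.72 [222.9 234.4] [501.  186.9  87. ]
top hub_mouth 0.81 [270.7 215.7] [554.4  39.2  92. ]
top hub_mouth 0.27 [160.2 204.1] [598.9 379.1  92. ]
top blank_head 0.58 [354.3 192.3] [ 635.4 -237.7   14. ]
top blank_head 0.47 [350.9 243.5] [ 467.  -217.8   14. ]
```

View pics/s1.png

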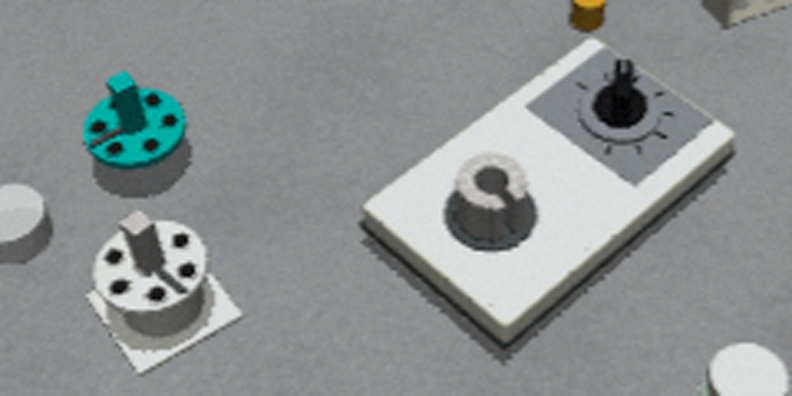

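View pics/t1.png

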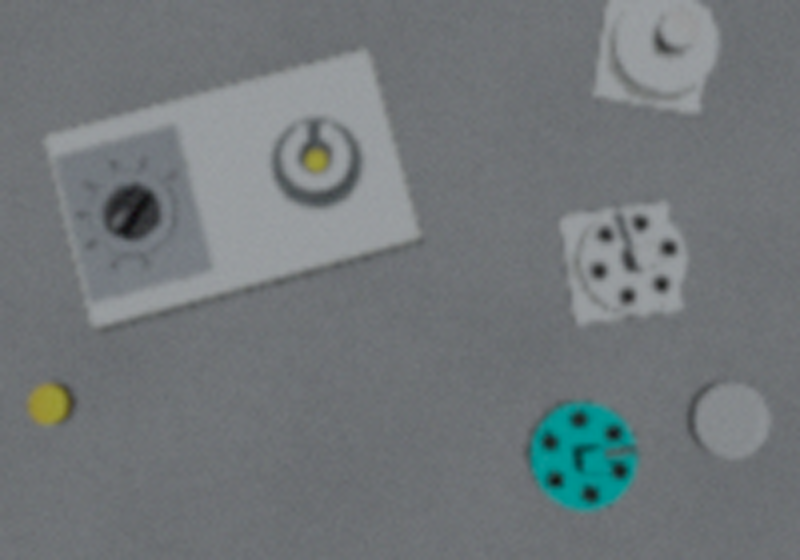

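The stem, holes and rib confirm that the white holed head at scene (186,235) is the carousel. The keyway points up in the top image, towards +x. First I'll go above the knob and look with the wrist camera.

```bash
cat >> h.py <<'E'
def down(yaw): # tool x at world angle yaw, z down
    x=np.array([np.cos(yaw),np.sin(yaw),0]); z=np.array([0,0,-1.]); return np.stack([x,np.cross(z,x),z],1)
def inc(p,yaw):
    s=manip.sense(); T=R.from_rotvec(s["orientation"]).as_matrix()
    d=T.T@(np.array(p)-s["tool_pos"]); r=R.from_matrix(T.T@down(yaw)).as_rotvec()
    print("now",s["tool_pos"].round(1),"yaw",round(np.arctan2(T[1,0],T[0,0]),3),"q",s["joint_pos"].round(2)); print("inc",d.round(1),r.round(3))
E
python3 - <<'E'
from h import *
s=manip.sense();T=R.from_rotvec(s["orientation"]).as_matrix();print(T.round(3))
c=cal("wrist");print("cam in tool",(T.T@(c[2]-s["tool_pos"])).round(1),(T.T@c[3]).round(3))
y=np.arctan2(T[1,0],T[0,0])
inc([460,180,230],y-.8)
E
```

```text
[[ 0.418  0.908  0.   ]
 [ 0.908 -0.418  0.   ]
 [ 0.    -0.    -1.   ]]
cam in tool [  -0.5  -76.3 -142.3] [[ 1.     0.001  0.001]
 [-0.001  0.953  0.303]
 [-0.001 -0.303  0.953]]
now [272.  590.4 231.3] yaw 1.139 q [-1.24  0.38  0.04  1.6  -0.02  1.16 -0.05]
inc [-294.1  342.4    1.3] [-0.  -0.   0.8]
```

Call:
carry_out(increments="85 -262 375 0 0 0 0.8;85 -262 375 0 0 0 0.8;85 -262 375 0 0 0 0.8;85 -262 375 0 0 0 0.8;85 -262 375 0 0 0 0.8;85 -262 375 0 0 0 0.8;85 -262 375 0 0 0 0.8;85 -262 375 0 0 0 0.8;85 -262 375 0 0 0 0.8;85 -262 375 0 0 0 0.8")

```text
time_s: 2.0
tool_pos: [502.1, 197.3, 231.2]
orientation: [-3.095, -0.534, 0.001]
contact_force: [-0.4, 0.2, -0.1]
opening: 84.9
```

Run:
```python
from h import *
c=cal("wrist");im=manip.snapshot("wrist");cv2.imwrite("pics/w2.png",im)
for t,z in(("speed_knob_grip",87),("hub_mouth",92)):
  for d in manip.pinpoint(t,"wrist")[:2]:
    uv=np.array(d["point"])*[560,420]; print(t,round(d["p"],2),uv.round(1),onz(c,uv,z).round(1))
s=manip.sense();print(s["time_s"],s["tool_pos"],s["joint_pos"].round(2),R.from_rotvec(s["orientation"]).as_matrix().round(3))
```

```text
speed_knob_grip 0.7 [278.2 208.8] [508.3 188.8  87. ]
hub_mouth 0.82 [268.4 347.4] [549.2  44.9  92. ]
2.15 [502.01230447 197.67464288 231.17006622] [-0.82  0.18  0.41  1.88 -0.08  1.1  -0.04] [[ 0.942  0.336 -0.   ]
 [ 0.336 -0.942  0.   ]
 [-0.    -0.001 -1.   ]]
```

View pics/w2.png

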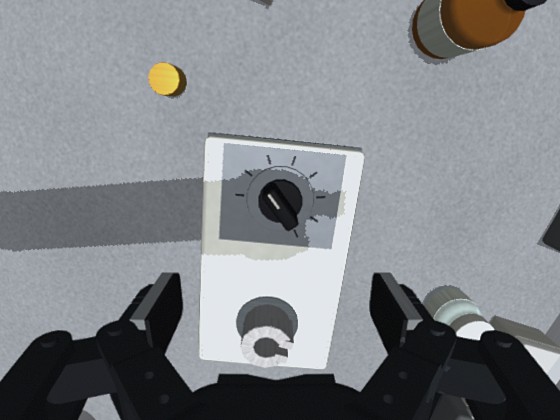

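Run:
```python
import cv2
im=cv2.imread("pics/w2.png");cv2.imwrite("pics/w2c.png",cv2.resize(im[130:370,190:370],None,fx=2.5,fy=2.5,interpolation=cv2.INTER_CUBIC)); cv2.imwrite("pics/w2d.png",cv2.resize(im[145:250,215:355],None,fx=5.5,fy=5.5,interpolation=cv2.INTER_CUBIC))
```

```text
(no output)
```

View pics/w2d.png

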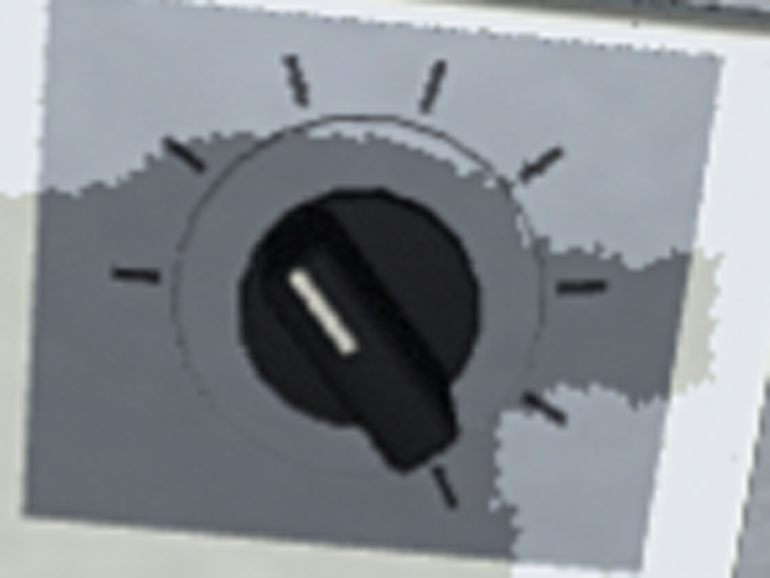

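View pics/w2c.png

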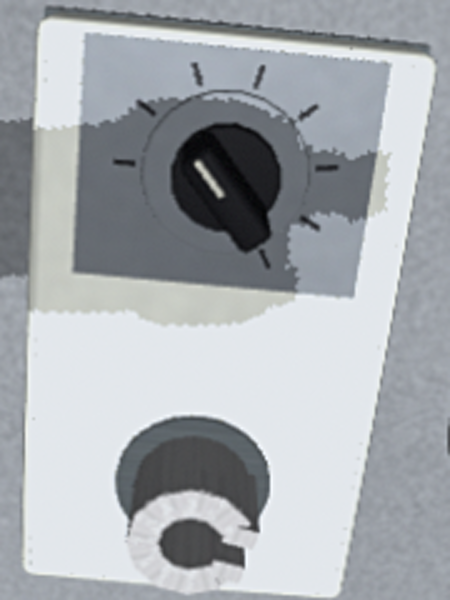

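Run:
```python
from h import *
c=cal("wrist")
for uv,z in(((268.6,194.1),94),((279,209),94),((280.1,197.7),51),((267,347.2),92)): print(onz(c,uv,z).round(1))
a,b=onz(c,(268.6,194.1),94),onz(c,(279,209),94); d=a-b; print("pointer yaw",np.arctan2(d[1],d[0]))
a=onz(c,(217.+130/5.5-2,145+273/5.5),50);k=np.array([506,187.5])
print("tick",np.arctan2(*(a[:2]-k)[::-1]))
a=onz(c,(215+445/5.5,145+485/5.5),50);print("tick end",np.arctan2(*(a[:2]-k)[::-1]))
```

```text
[495.  200.8  94. ]
[508.1 191.1  94. ]
[509.9 190.6  51. ]
[547.8  44.9  92. ]
pointer yaw 2.506049506332408
tick -2.9178986222296177
tick end -0.7021915398270491
```

The pointer's white line runs from (268,194) to (279,209), and off is anticlockwise at about (240,195), roughly 0.9–1 rad away. I'll grip the bar.

Call:
carry_out(increments="85 2 9 80 0 0 -0.59;85 2 9 80 0 0 -0.59;85 2 9 80 0 0 -0.59;85 2 9 80 0 0 -0.59;85 2 9 130 0 0 -0.59;85 2 9 161 0 0 -0.59;85 2 9 161 0 0 -0.59;5 2 9 161 0 0 -0.59;5 2 9 161 0 0 -0.59;5 2 9 161 0 0 -0.59;5 2 9 161 0 0 -0.59;5 2 9 161 0 0 -0.59;5 2 9 161 0 0 -0.59")

```text
time_s: 3.78
tool_pos: [509.9, 189.4, 71.7]
orientation: [-2.808, -1.408, -0.008]
contact_force: [2.2, 4.2, 4.7]
opening: 12.6
```

Run:
```python
from h import *
s=manip.sense()
for k in s:
  if k!="effort": print(k,s[k])
c=cal("wrist");im=manip.snapshot("wrist");cv2.imwrite("pics/w3.png",im)
inc([507,189.5,70],2.5-np.pi/2)
```

```text
time_s 3.775
joint_pos [-0.68636055  0.39635859  0.29849569  1.98938397 -0.1645095   0.77336352
  0.63721353]
dq [-2.43082386e-04  1.08713638e-03  4.07062129e-05  3.12069074e-04
  2.77887144e-04 -4.44072660e-04 -4.42122776e-04]
tool_pos [509.91529173 189.38685143  71.69070336]
orientation [-2.80793466 -1.4075949  -0.00806873]
contact_force [2.16489946 4.17149153 4.74316232]
moment [ 0.7124072  -0.54290731 -0.00309347]
opening 12.592115856307815
now [509.9 189.4  71.7] yaw 0.929 q [-0.69  0.4   0.3   1.99 -0.16  0.77  0.64]
inc [-1.6 -2.4  1.7] [ 0.002 -0.005  0.   ]
```

View pics/w3.png

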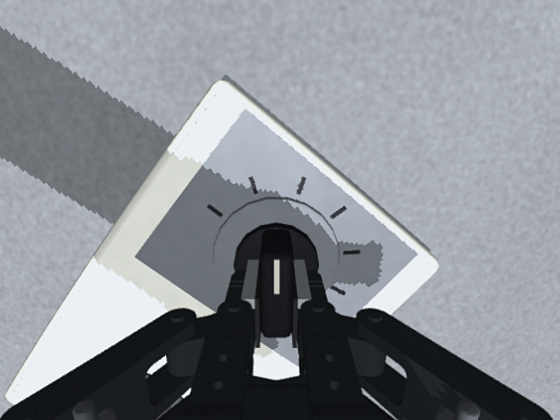

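The bar is in the jaws (at image (277,270)) with the pointer up. Now I turn it anticlockwise.

Call:
carry_out(increments="5 0 0 0 0 0 -0.15;5 0 0 0 0 0 -0.3;5 0 0 0 0 0 -0.45;5 0 0 0 0 0 -0.6;5 0 0 0 0 0 -0.7;5 0 0 0 0 0 -0.75")

```text
time_s: 4.58
tool_pos: [510.2, 190.3, 71.7]
orientation: [2.094, 2.34, 0.01]
contact_force: [3.3, 5.0, 4.3]
opening: 12.6
```

Run:
```python
from h import *
s=manip.sense();print(s["moment"],s["contact_force"],s["opening"],s["joint_pos"][6]);inc([507,189.5,70],2.5-np.pi/2)
```

```text
[ 0.99032122 -0.63871303 -0.07671352] [3.3431838  4.99295422 4.32038516] 12.627092813253187 1.3150120132861203
now [510.2 190.3  71.7] yaw 1.682 q [-0.55  0.39  0.14  1.98 -0.08  0.77  1.32]
inc [-0.4 -3.2  1.7] [ 0.004 -0.005  0.753]
```

Call:
carry_out(increments="5 0 0 0 0 0 -0.08;5 0 0 0 0 0 -0.16;5 0 0 0 0 0 -0.2;5 0 0 0 0 0 -0.2")

```text
time_s: 5.08
tool_pos: [510.2, 190.4, 71.7]
orientation: [-1.865, -2.527, -0.013]
contact_force: [2.2, 6.3, 3.7]
opening: 12.9
```

Run:
```python
from h import *
s=manip.sense();print(s["moment"],s["contact_force"],s["opening"],s["joint_pos"][6]);inc([507,189.5,70],2.5-np.pi/2)
```

```text
[ 1.15616288 -0.65238435 -1.62232766] [2.23712459 6.26463871 3.73751734] 12.860456795915745 1.4893764953581816
now [510.2 190.4  71.7] yaw 1.87 q [-0.52  0.39  0.1   1.98 -0.06  0.77  1.49]
inc [ 0.1 -3.3  1.7] [ 0.003 -0.008  0.941]
```

The moment jumped to -1.6 N m after 0.94 rad, so the knob is at its off stop. I'll release, rise and look at the hub and knob.

Call:
carry_out(increments="85 0 0 0 0 0 0;85 0 0 0 0 0 0;85 0 0 0 0 0 0;85 0 0 -50 0 0 0;85 0 0 -110 0 0 0;85 -150 -7 -160 0 0 1.62;85 -150 -7 -160 0 0 1.62;85 -150 -7 -160 0 0 1.62;85 -150 -7 -160 0 0 1.62;85 -150 -7 -160 0 0 1.62;85 -150 -7 -160 0 0 1.62;85 -150 -7 -160 0 0 1.62;85 -150 -7 -160 0 0 1.62;85 -150 -7 -160 0 0 1.62;85 -150 -7 -160 0 0 1.62;85 -150 -7 -160 0 0 1.62")

```text
time_s: 7.08
tool_pos: [546.3, 42.4, 230.0]
orientation: [3.115, 0.408, -0.001]
contact_force: [0.4, 0.8, 0.6]
opening: 85.0
```

Run:
```python
from h import *
c=cal("wrist");im=manip.snapshot("wrist");cv2.imwrite("pics/w4.png",im)
cv2.imwrite("pics/w4c.png",cv2.resize(im[110:310,175:375],None,fx=3,fy=3,interpolation=cv2.INTER_CUBIC))
for t,z in(("hub_mouth",92),("plunger_top",64)):
  for d in manip.pinpoint(t,"wrist")[:2]:
    uv=np.array(d["point"])*[560,420]; print(t,round(d["p"],2),uv.round(1),onz(c,uv,z).round(1))
inc([548,45,231],.26)
```

```text
hub_mouth 0.83 [278.4 196. ] [548.3  46.4  92. ]
hub_mouth 0.18 [168.8 335.6] [ 477.9 -126.    92. ]
plunger_top 0.55 [275.7 189.3] [546.2  45.1  64. ]
now [546.5  42.5 230.2] yaw 0.26 q [-0.5   0.2   0.39  1.86 -0.08  1.1   0.18]
inc [ 2.1 -2.  -0.8] [-0.  0. -0.]
```

View pics/w4.png

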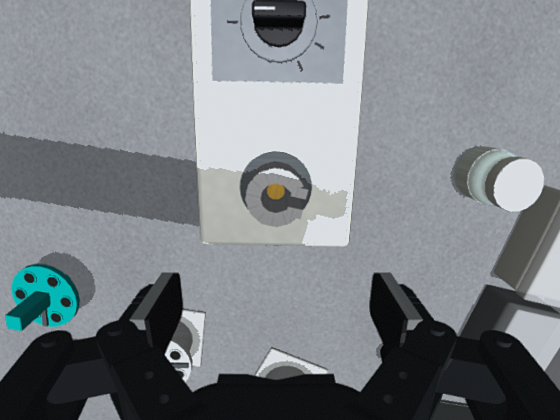

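View pics/w4c.png

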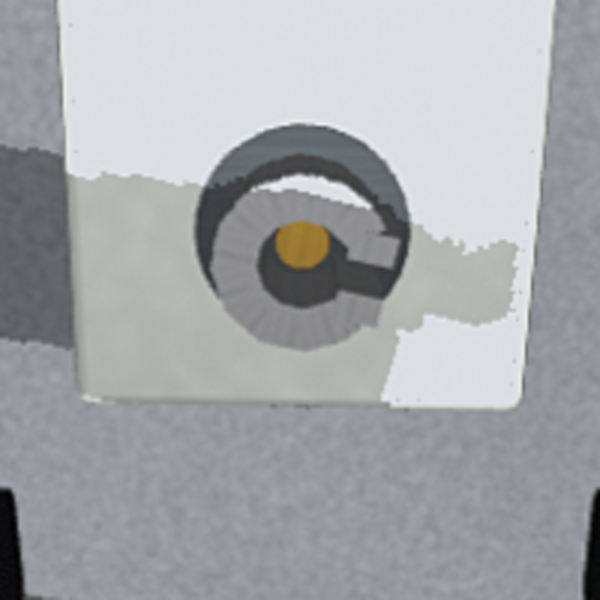

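```bash
cat > ov.py <<'E'
from h import *
import sys
cx,cy,yaw=map(float,sys.argv[2:5]); im=cv2.imread(sys.argv[1]); S=8;u0,v0=235,140
c=cal("wrist")
big=cv2.resize(im[v0:v0+95,u0:u0+95],None,fx=S,fy=S,interpolation=cv2.INTER_CUBIC)[:600]
big2=big.copy()
def line(P,col):
    q=((proj(c,P)-[u0,v0]+.5)*S).astype(np.int32); cv2.polylines(big2,[q.reshape(-1,1,2)],False,col,1)
t=np.linspace(0,2*np.pi,90)
for r,z,col in((26,92,(0,0,255)),(13,92,(0,255,0)),(9,64,(255,0,255)),(26,50,(255,100,0))):
    line(np.stack([cx+r*np.cos(t),cy+r*np.sin(t),0*t+z],1),col)
e=np.array([np.cos(yaw),np.sin(yaw),0]);f=np.array([-np.sin(yaw),np.cos(yaw),0]);o=np.array([cx,cy,92])
for s in(-5,5): line(np.array([o+12*e+s*f,o+25.5*e+s*f]),(0,255,255))
cv2.imwrite(sys.argv[5],np.hstack([big2]) )
cv2.imwrite("pics/raw_"+sys.argv[5].split("/")[-1],big)
E
python3 ov.py pics/w4.png 548 46 0.26 pics/o1.png
```

```text
(no output)
```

View pics/o1.png

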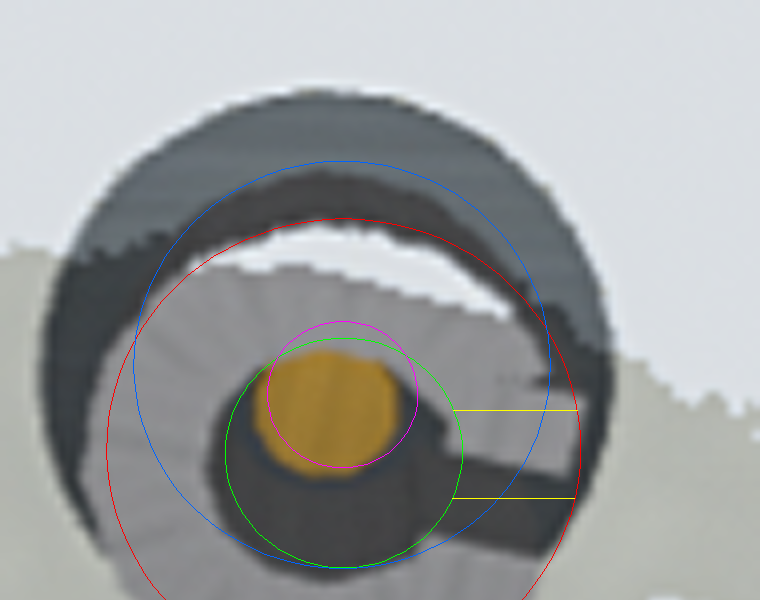

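View pics/raw_o1.png

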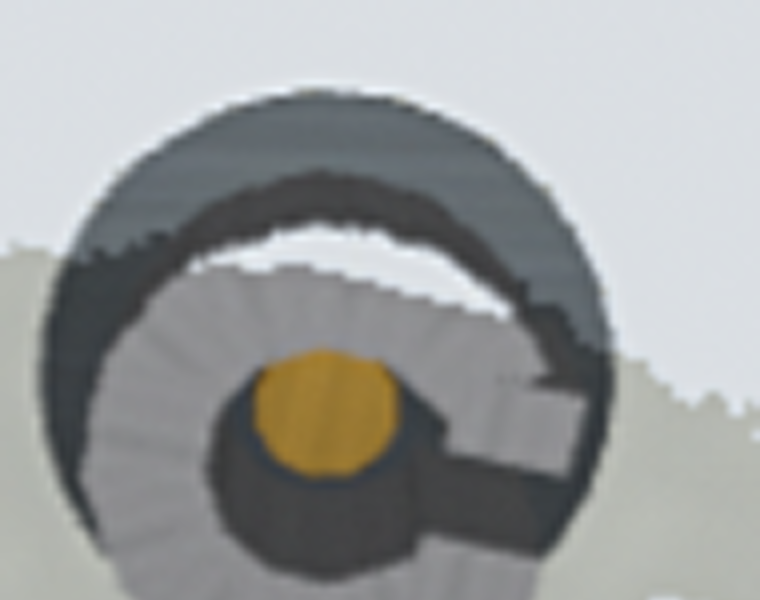

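```bash
sed -i 's/u0,v0=235,140/u0,v0=232,155/; s/S=8/S=7/' ov.py; python3 ov.py pics/w4.png 546.5 44.6 0.08 pics/o2.png
```

```text
(no output)
```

View pics/o2.png

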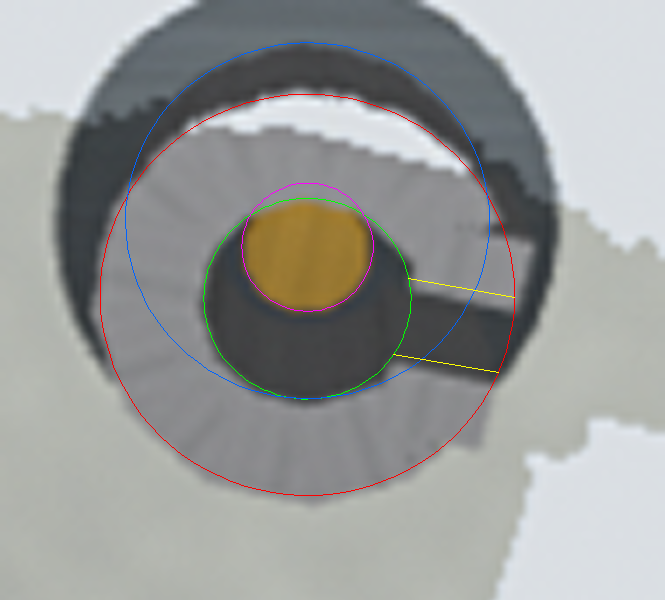

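```bash
python3 ov.py pics/w4.png 546.3 43.9 0.045 pics/o3.png
```

```text
(no output)
```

View pics/o3.png

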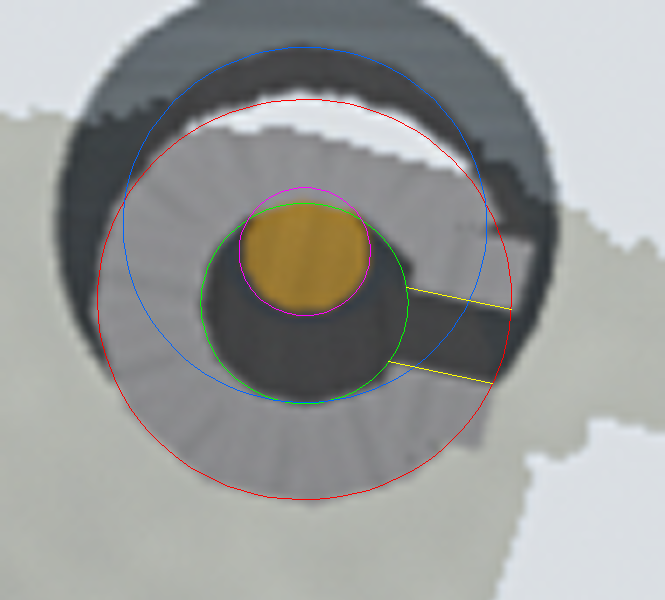

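Hub fitted at about (546.5, 44), keyway yaw about 0.05, knob pointer at off (left tick). Now for the carousel.

Call:
carry_out(increments="85 -145 218 0 0 0 0;85 -145 218 0 0 0 0;85 -145 218 0 0 0 0;85 -145 218 0 0 0 0;85 -145 218 0 0 0 0;85 -145 218 0 0 0 0;85 -145 218 0 0 0 0")

```text
time_s: 8.1
tool_pos: [463.4, -203.0, 230.1]
orientation: [-3.114, -0.412, -0.0]
contact_force: [-0.1, -0.5, -0.1]
opening: 84.9
```

Run:
```python
from h import *
c=cal("wrist");im=manip.snapshot("wrist");cv2.imwrite("pics/w5.png",im)
for t,z in(("carousel_grip",94),("carousel_key",37)):
  for d in manip.pinpoint(t,"wrist")[:2]:
    uv=np.array(d["point"])*[560,420]; print(t,round(d["p"],2),uv.round(1),onz(c,uv,z).round(1))
inc([462,-206,231],.26); print(manip.sense()["time_s"])
```

```text
carousel_grip 0.95 [273.2 196.3] [ 461.1 -199.8   94. ]
carousel_grip 0.69 [121.  102.1] [ 320.  -155.1   94. ]
carousel_key 0.94 [292.8 184.8] [ 481. -197.   37.]
carousel_key 0.59 [141.9 126. ] [ 318.8 -178.1   37. ]
now [ 463.3 -203.2  230.1] yaw 0.263 q [-0.21  0.11  0.58  1.96 -0.07  1.09  0.67]
inc [-1.9  2.3 -0.9] [-0.     0.     0.003]
8.25
```

View pics/w5.png

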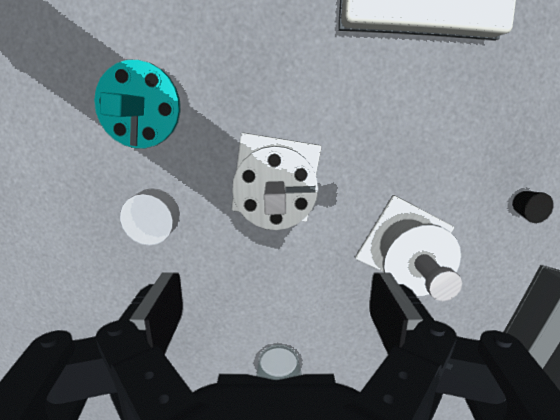

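```bash
cat > ov2.py <<'E'
from h import *
import sys
cx,cy,yaw,fz=map(float,sys.argv[2:6]); im=cv2.imread(sys.argv[1]); S=6;u0,v0=225,135
c=cal("wrist")
big=cv2.resize(im[v0:v0+100,u0:u0+120],None,fx=S,fy=S,interpolation=cv2.INTER_CUBIC);cv2.imwrite("pics/raw_"+sys.argv[6].split("/")[-1],big)
def line(P,col):
    q=((proj(c,P)-[u0,v0]+.5)*S).astype(np.int32); cv2.polylines(big,[q.reshape(-1,1,2)],False,col,1)
t=np.linspace(0,2*np.pi,90)
line(np.stack([cx+42*np.cos(t),cy+42*np.sin(t),0*t+fz+44],1),(0,0,255))
e=np.array([np.cos(yaw),np.sin(yaw),0]);f=np.array([-np.sin(yaw),np.cos(yaw),0]);o=np.array([cx,cy,0])
for z,col in((fz+96,(0,255,0)),(fz+44,(255,0,255))):
    line(np.array([o+9*a*e+9*b*f+[0,0,z] for a,b in((1,1),(1,-1),(-1,-1),(-1,1),(1,1))]),col)
line(np.array([o+9*e+[0,0,fz+44],o+42*e+[0,0,fz+44]]),(0,255,255))
cv2.imwrite(sys.argv[6],big)
E
python3 ov2.py pics/w5.png 461 -201 0.26 14 pics/p1.png
```

```text
(no output)
```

View pics/p1.png

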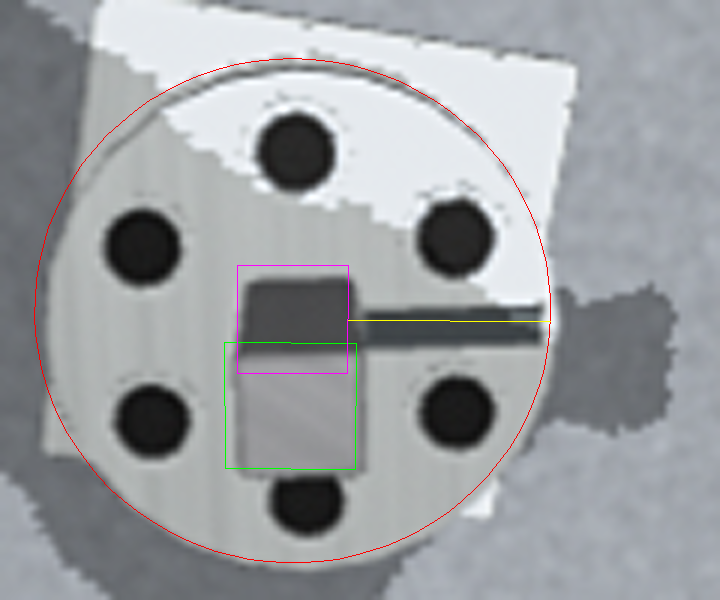

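View pics/raw_p1.png

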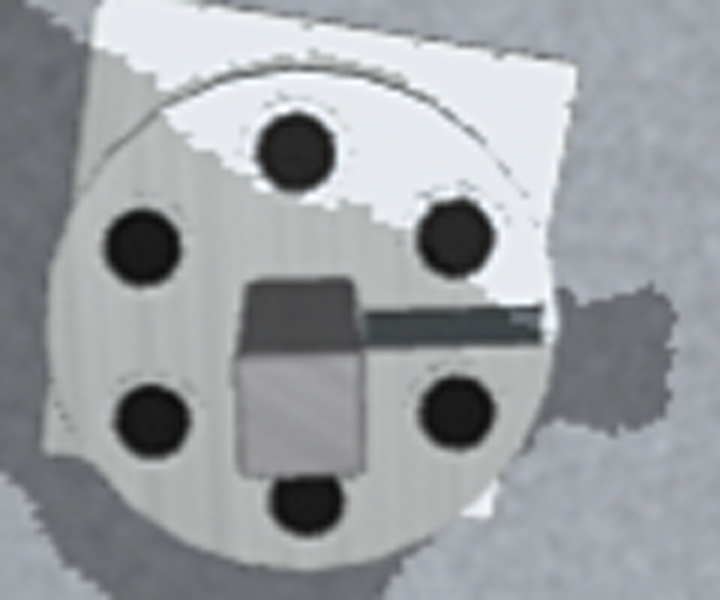

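The rib points along tool x and the stem sits at image (275,200), estimated at (462.4, -201.8) with yaw about 0.285. Now I grasp it.

Call:
carry_out(increments="85 -0.5 -1.6 50 0 0 -0.02;85 -0.5 -1.6 100 0 0 -0.02;85 -0.5 -1.6 140 0 0 -0.02;85 -0.5 -1.6 155 0 0 -0.02;85 -0.5 -1.6 155 0 0 -0.02;5 -0.5 -1.6 155 0 0 -0.02;5 -0.5 -1.6 155 0 0 -0.02;5 -0.5 -1.6 155 0 0 -0.02;5 -0.5 -1.6 155 0 0 -0.02;5 -0.5 -1.6 155 0 0 -0.02;5 -0.5 -1.6 155 0 0 -0.02")

```text
time_s: 9.62
tool_pos: [462.1, -204.0, 76.0]
orientation: [3.111, 0.437, 0.002]
contact_force: [-1.2, 1.5, 6.3]
opening: 17.1
```

Run:
```python
from h import *
s=manip.sense();print(s["moment"],s["contact_force"],s["opening"])
c=cal("wrist");im=manip.snapshot("wrist");cv2.imwrite("pics/w6.png",im)
inc([462.4,-201.8,75],.285)
```

```text
[ 0.04635827  0.36127249 -0.06835946] [-1.23365848  1.54377437  6.33628809] 17.069246189289753
now [ 462. -204.   76.] yaw 0.279 q [-0.13  0.35  0.53  2.08 -0.26  0.76  0.84]
inc [ 1. -2.  1.] [ 0.    -0.001 -0.006]
```

View pics/w6.png

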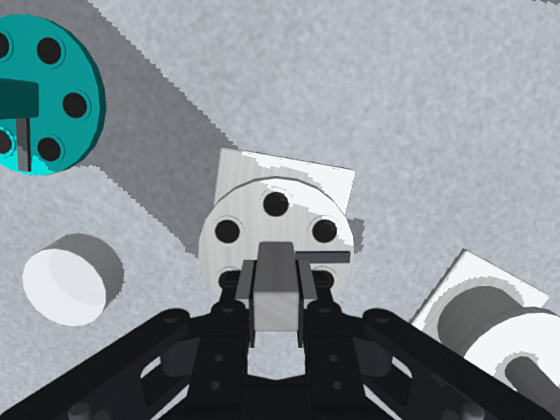

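```bash
sed -i 's/u0,v0=225,135/u0,v0=190,165/;s/S=6/S=4.5/; s/v0+100,u0:u0+120/v0+130,u0:u0+175/' ov2.py; python3 ov2.py pics/w6.png 462.4 -201.8 0.285 14 pics/p2.png
python3 ov2.py pics/w6.png 462.1 -203.5 0.285 14 pics/p3.png
```

View pics/p2.png

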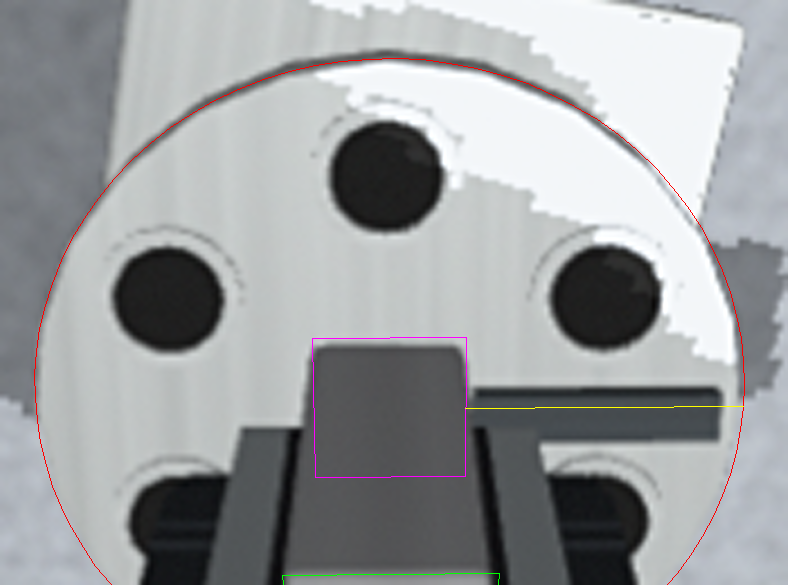

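View pics/p3.png

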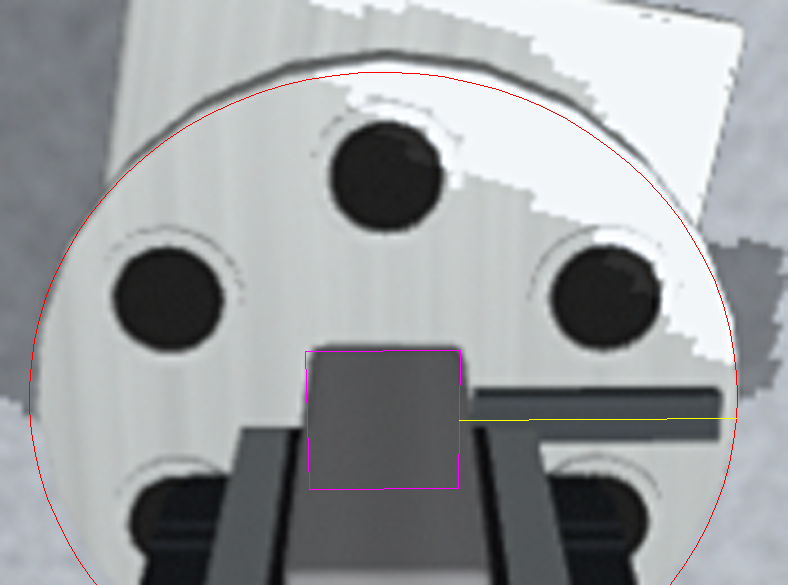

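Grasped: the stem is between the jaws and the rib is at image (325,257). I'll lift it and carry it over the hub.

Call:
carry_out(increments="5 0 0 -30 0 0 0;5 0 0 -70 0 0 0;5 0 0 -108 0 0 0;5 50 -71 -108 0 0 0.08;5 90 -128 -108 0 0 0.16;5 120 -173 -108 0 0 0.23;5 140 -202 -108 0 0 0.23;5 148.3 -213.8 -108 0 0 0.23;5 148.3 -213.8 -108 0 0 0.23;5 148.3 -213.8 -108 0 0 0.23;5 148.3 -213.8 -108 0 0 0.23")

```text
time_s: 11.05
tool_pos: [544.6, 39.8, 183.1]
orientation: [3.14, 0.07, -0.001]
contact_force: [-0.6, -0.2, -2.9]
opening: 17.2
```

Run:
```python
from h import *
s=manip.sense();print(s["moment"],s["contact_force"],s["opening"],s["time_s"])
for n in("wrist","scene"):
    im=manip.snapshot(n);cv2.imwrite(f"pics/{n}7.png",im)
cv2.imwrite("pics/scene7c.png",cv2.resize(im[120:260,220:400],None,fx=4,fy=4,interpolation=cv2.INTER_CUBIC))
inc([545.7,42.5,182],.05)
```

```text
[-0.01184768 -0.02075274  0.02866072] [-0.55170982 -0.18294794 -2.91024541] 17.1638398926276 11.05
now [544.9  40.7 183.3] yaw 0.046 q [-0.55  0.25  0.45  1.91 -0.13  1.    0.01]
inc [ 0.9 -1.8  1.3] [ 0.     0.    -0.004]
```

View pics/wrist7.png

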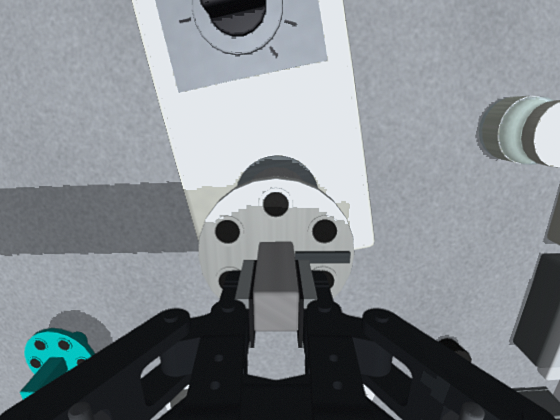

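View pics/scene7c.png

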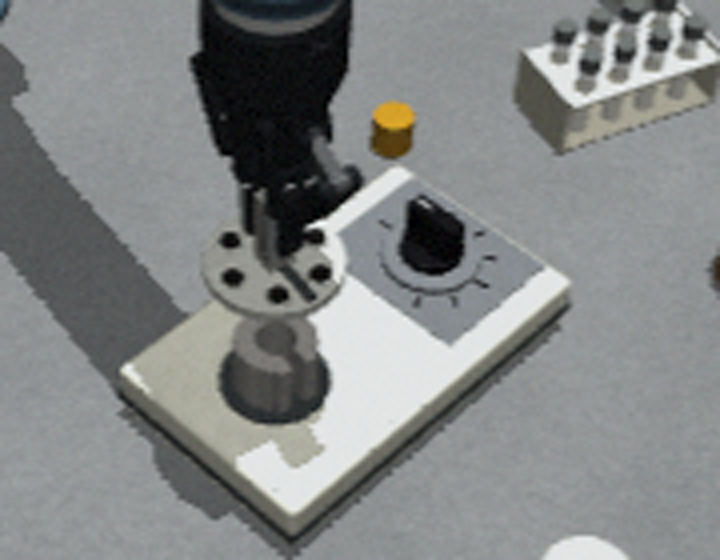

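Call:
carry_out(increments="5 0.5 -1.2 20 0 0 -0.004;5 0.5 -1.2 23 0 0 -0.004;5 0.5 -1.2 23 0 0 -0.004;5 0.5 -1.2 23 0 0 -0.004")

```text
time_s: 11.65
tool_pos: [546.1, 43.6, 161.0]
orientation: [-3.14, -0.083, -0.002]
contact_force: [-0.4, -1.0, -2.2]
opening: 17.2
```

Run:
```python
from h import *
s=manip.sense();print(s["moment"],s["contact_force"],s["opening"],s["time_s"])
inc([545.7,42.5,160],.05)
```

```text
[-0.0146944   0.03185324 -0.01081145] [-0.35189345 -0.95472715 -2.18424664] 17.169950062814184 11.65
now [546.1  43.6 161. ] yaw 0.053 q [-0.54  0.28  0.45  1.93 -0.15  0.96  0.03]
inc [-0.5  1.1  1. ] [-0.    -0.001  0.003]
```

Call:
carry_out(increments="5 -0.5 1.1 2 0 0 0;5 -0.5 1.1 3 0 0 0;5 -0.5 1.1 3 0 0 0;5 -0.5 1.1 3 0 0 0")

```text
time_s: 12.15
tool_pos: [545.1, 42.7, 157.3]
orientation: [-3.14, -0.083, 0.0]
contact_force: [0.8, -0.3, -2.5]
opening: 17.6
```

Run:
```python
from h import *
s=manip.sense();print(s["moment"],s["contact_force"],s["opening"],s["time_s"])
inc([545.7,42.5,160],.05)
im=manip.snapshot("scene")
cv2.imwrite("pics/scene8c.png",cv2.resize(im[170:240,250:340],None,fx=8,fy=8,interpolation=cv2.INTER_CUBIC))
```

```text
[0.0684711  0.00468885 0.05092477] [ 0.80611195 -0.27669497 -2.45516836] 17.608382311874248 12.15
now [545.1  42.7 157.3] yaw 0.053 q [-0.54  0.29  0.45  1.93 -0.15  0.95  0.03]
inc [ 0.5  0.2 -2.7] [-0.     0.     0.003]
```

View pics/scene8c.png

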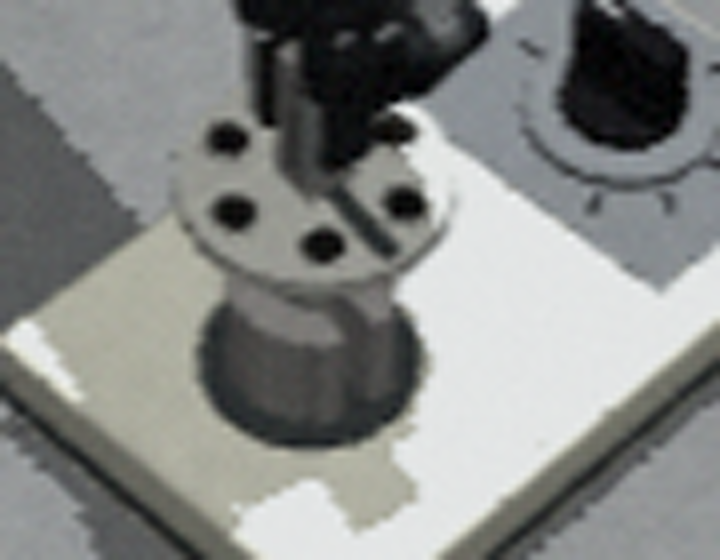

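Call:
carry_out(increments="5 0.5 0 2 0 0 0;5 0.5 0 4 0 0 0;5 0.5 0 6 0 0 0;5 0.5 0 8 0 0 0;5 0.5 0 8 0 0 0")

```text
time_s: 12.82
tool_pos: [545.4, 42.6, 149.0]
orientation: [3.14, 0.083, -0.001]
contact_force: [0.5, -0.2, -1.9]
opening: 17.1
```

Run:
```python
from h import *
s=manip.sense();print(s["moment"],s["contact_force"],s["opening"],s["time_s"])
inc([545.7,42.5,149],.05)
```

```text
[-0.00790562 -0.04910131  0.03770728] [ 0.49641015 -0.17090465 -1.85723937] 17.07279535379381 12.825
now [545.4  42.6 149. ] yaw 0.053 q [-0.54  0.3   0.44  1.94 -0.16  0.94  0.04]
inc [0.3 0.1 0. ] [0.    0.001 0.003]
```

The foot entered the bore with no contact force. Continuing down to where the key meets the keyway.

Call:
carry_out(increments="5 0 0 3 0 0 0;5 0 0 5 0 0 0;5 0 0 7 0 0 0;5 0 0 9 0 0 0;5 0 0 11 0 0 0;5 0 0 11 0 0 0")

```text
time_s: 13.58
tool_pos: [545.5, 42.6, 138.0]
orientation: [3.14, 0.083, -0.001]
contact_force: [-0.1, -0.1, -2.4]
opening: 17.3
```

Run:
```python
from h import *
s=manip.sense();print(s["moment"],s["contact_force"],s["opening"],s["time_s"])
inc([545.7,42.5,138],.05)
```

```text
[-0.05739626  0.06398032 -0.02804569] [-0.06836073 -0.09552813 -2.35355488] 17.260895758562047 13.575
now [545.5  42.6 138. ] yaw 0.053 q [-0.53  0.31  0.44  1.95 -0.17  0.92  0.04]
inc [0.2 0.1 0. ] [0.    0.    0.003]
```

The key has slipped in with no resistance. I'll push it home.

Call:
carry_out(increments="5 0 0 3 0 0 0;5 0 0 6 0 0 0;5 0 0 9 0 0 0;5 0 0 12 0 0 0;5 0 0 15 0 0 0;5 0 0 17 0 0 0;5 0 0 18 0 0 0;5 0 0 18 0 0 0")

```text
time_s: 14.58
tool_pos: [545.7, 42.6, 120.6]
orientation: [-3.14, -0.083, 0.0]
contact_force: [-2.4, -1.2, 3.9]
opening: 17.2
```

Run:
```python
from h import *
s=manip.sense();print(s["moment"],s["contact_force"],s["opening"],s["time_s"])
inc([545.7,42.5,118],.05)
im=manip.snapshot("scene")
cv2.imwrite("pics/scene9c.png",cv2.resize(im[150:250,250:370],None,fx=6,fy=6,interpolation=cv2.INTER_CUBIC))
```

```text
[-0.18918229  0.60190794 -0.01323058] [-2.40319815 -1.16048442  3.92243063] 17.1596476137425 14.575
now [545.7  42.6 120.6] yaw 0.053 q [-0.52  0.34  0.43  1.96 -0.18  0.88  0.06]
inc [0.  0.1 2.6] [-0.    -0.     0.003]
```

View pics/scene9c.png

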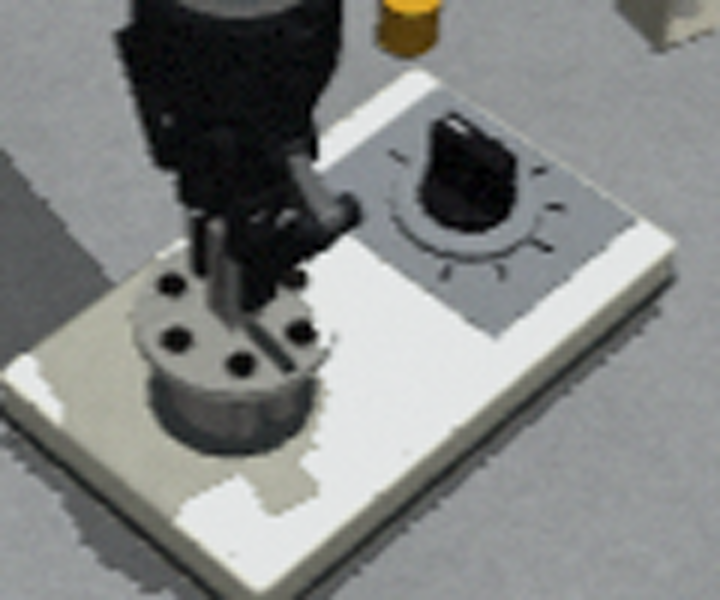

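Call:
carry_out(increments="5 0 0 1 0 0 0;5 0 0 2 0 0 0;5 0 0 3 0 0 0;5 0 0 4 0 0 0;5 0 0 4 0 0 0")

```text
time_s: 15.25
tool_pos: [545.8, 42.6, 117.9]
orientation: [-3.14, -0.083, 0.001]
contact_force: [-5.0, -0.4, 13.8]
opening: 17.1
```

Run:
```python
from h import *
s=manip.sense();print(s["moment"],s["contact_force"],s["opening"],s["time_s"])
inc([545.7,42.5,118],.05)
```

```text
[-0.17323844  1.41735536  0.05908145] [-5.04943605 -0.42697853 13.84002546] 17.08663277052835 15.25
now [545.8  42.6 117.9] yaw 0.053 q [-0.52  0.34  0.43  1.96 -0.19  0.88  0.06]
inc [-0.1  0.1 -0.1] [-0.001  0.     0.003]
```

Call:
carry_out(increments="5 -0.3 0 1 0 0 0;5 -0.3 0 1.5 0 0 0;5 -0.3 0 1.5 0 0 0;5 -0.3 0 1.5 0 0 0;5 -0.3 0 1.5 0 0 0")

```text
time_s: 15.88
tool_pos: [545.8, 42.6, 117.9]
orientation: [-3.139, -0.083, 0.0]
contact_force: [-8.1, -1.2, 21.7]
opening: 17.2
```

Run:
```python
from h import *
s=manip.sense();print(s["moment"],s["contact_force"],s["opening"],s["time_s"])
inc([545.7,42.5,118],.05)
for n in("wrist","scene"):
    im=manip.snapshot(n);cv2.imwrite(f"pics/{n}10.png",im)
cv2.imwrite("pics/scene10c.png",cv2.resize(im[150:250,250:370],None,fx=6,fy=6,interpolation=cv2.INTER_CUBIC))
```

```text
[-0.26930505  2.04446122  0.02135438] [-8.06446087 -1.24983291 21.65101348] 17.19016988824437 15.875
now [545.8  42.6 117.9] yaw 0.053 q [-0.52  0.34  0.43  1.96 -0.19  0.88  0.06]
inc [-0.1  0.1 -0.1] [-0.002  0.     0.003]
```

View pics/scene10c.png

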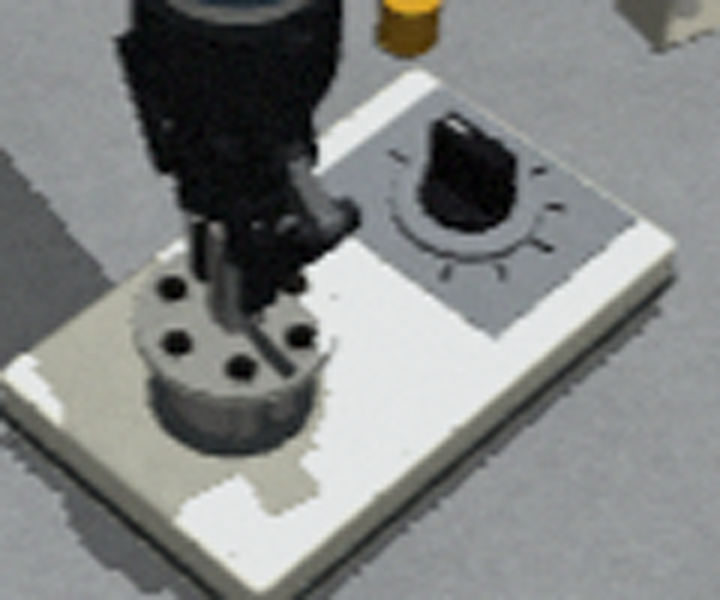

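View pics/wrist10.png

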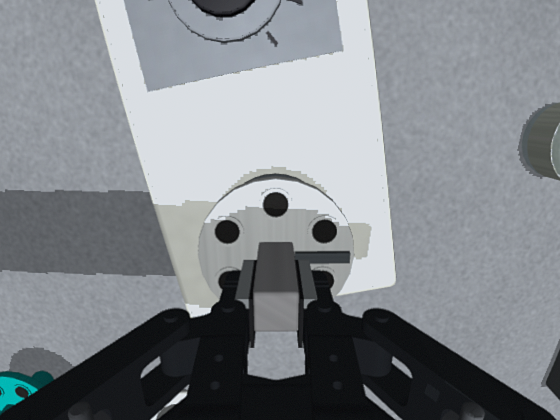

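The disc lies on the hub. TCP height stopped at 117.9 mm (118 expected) while the force rose to 22 N, and the pointer is still at off. Handing in.

Run:
```python
from h import *
print(manip.sign_off()); s=manip.sense(); print(s["time_s"],s["tool_pos"],s["contact_force"])
```

```text
the job is handed in; nothing more can be done
None
the job is handed in; nothing more can be done
```

I turned the speed knob to its off stop, then moved the white carousel from its stand into the hub. The job was handed in at about 16 s with the arm still gripping the stem and pressing down; sign-off gives no verdict.

- **Knob:** I turned it 0.94 rad anticlockwise until the moment about its axis jumped to -1.6 N m. In later pictures the pointer was still at the off end.
- **Fit:** The shaft and key went in with no contact force at a yaw of 0.05 rad.
- **Fully home:** When I pressed further, the fingertip height stayed at 117.9 mm (118 expected) while the downward push rose from 14 to 22 N. The pictures show the disc flat on the hub.
- **Other things:** The arm touched only the knob and the carousel. I did not re-measure the blank head or the bystanders afterwards.
- **Disagreements:** The first scene and top estimates of the stem differed by about 14 mm, so I relied on the wrist camera. The grasp was about 1.5 mm off the stem's centre along the pads, and I allowed for that. A sideways force of about 8 N remained at the end.

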